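# Clear a toppled capacitor and jog the belt up to the photo-eye

### The job

One of the salvaged capacitors has toppled over on the stopped belt: stand it up again, terminals up, in its own gap in the row, in line with the others and well clear of its neighbours, without knocking the standing ones over or shifting them about on the belt. Then push the jog lever over towards the photo-eye's end of the conveyor and hold it there while the belt runs, until the leading capacitor stands squarely between the photo-eye and its reflector; let the lever spring back to centre so that the belt stops and stays there.

Things in the scene. Friction and masses are not known exactly. Their poses are not given: they have to be found in the camera images.
- conveyor: belt conveyor with green sides, fixed, 920 mm long, 200 mm wide. Origin: on the table under the belt's middle; x axis across the belt away from the robot, y axis along it, forward, to the photo-eye. Belt face 92 mm above the table, 166 mm wide; side plates 14 mm thick, 92 mm off the middle, rise 12 mm above the belt. Place and yaw vary.
- eye (a point): point on the belt's face at its middle, halfway between the photo-eye (black sensor with red lens on the near side plate, top 165 mm above the table) and its round orange reflector opposite, both 50 mm above the belt. Axes as the conveyor's.
- belt (a joint): travel of the belt in m, growing forward (towards the photo-eye), 0 at the start, limits -0.06 and 0.2. What stands on the belt rides with it. It runs at about 0.04 m/s, forward or in reverse, while the lever is held over, and stops when the lever comes back.
- jog_lever (a joint): tilt of the jog lever in rad: 0 upright (centre), positive tilted along the conveyor's +y (belt runs forward), negative the other way (belt reverses), at most 0.42 either way. Spring-centred: returns to 0 when let go. The belt runs beyond about 0.2 rad; full tilt takes about 5 N at the knob.
- lever_knob (a point): centre of the black ball knob (32 mm diameter) on the jog lever, 160 mm above the table when centred, 90 mm above the lever's pivot, on a 10 mm steel shaft. The lever is on top of a grey box 75 x 96 mm, 70 mm high, clamped to the conveyor's near side; knob 147 mm on the robot's side of the belt's middle. Its place along the conveyor varies.
- cap_tipped: blue capacitor can, 51 mm diameter, 105 mm long, plus two 6 mm tall aluminium screw terminals on its black top; 0.2 to 0.45 kg. Origin: the can's centre, 52.5 mm from either end; z axis points to the terminals. Lies on its side on the belt, axis 25.5 mm above the belt, pointing any way, in its gap, about 145 mm from the neighbour on either side.
- cap_lead: blue capacitor can, 51 mm diameter, 105 mm long, plus two 6 mm tall aluminium screw terminals on its black top; 0.2 to 0.45 kg. Origin: the can's centre, 52.5 mm from either end; z axis points to the terminals. Stands on the belt, first of the row, nearest to the photo-eye, 90 to 170 mm short of it.
- cap_mid: blue capacitor can, 51 mm diameter, 105 mm long, plus two 6 mm tall aluminium screw terminals on its black top; 0.2 to 0.45 kg. Origin: the can's centre, 52.5 mm from either end; z axis points to the terminals. Stands on the belt, second or third of the row's four places 145 mm apart (the tipped one has the other).
- cap_rear: blue capacitor can, 51 mm diameter, 105 mm long, plus two 6 mm tall aluminium screw terminals on its black top; 0.2 to 0.45 kg. Origin: the can's centre, 52.5 mm from either end; z axis points to the terminals. Stands on the belt, last of the row, about 435 mm behind the first.
There are look-alikes about, which are no part of the job. What is shaped like the cap_rear but orange or pink is not meant.

How it is judged:
On the way, in this order (a step that is already met when the one before it is completed fails the run):
1. the tipped capacitor stands upright in its gap, let go and at rest (angle between cap_tipped's own z axis and vertical below 0.12 rad and z of cap_tipped in the frame of conveyor between 0.138 and 0.152 m and x of cap_tipped in the frame of conveyor between -0.025 and 0.025 m and horizontal distance between cap_tipped and cap_lead between 0.1 and 0.345 m and horizontal distance between cap_tipped and cap_mid above 0.1 m and horizontal distance between cap_tipped and cap_rear between 0.1 and 0.345 m and linear speed of cap_tipped below 0.02 m/s and contact force between cap_tipped and the fingers below 0.1 N), for 0.3 s.
2. the jog lever is held over towards the photo-eye (value of joint jog_lever above 0.12 rad), for 0.3 s.
At the end, for the whole second after the job is handed in: All four stand upright (0.12 rad) on the belt; the fallen one within 25 mm of its middle, 100 mm or more from the others, between first and last; the others keep their spacing (28 mm); the first within 18 mm of the eye along the belt; lever within 0.06 rad of centre; all at rest (angle between each of cap_tipped, cap_lead, cap_mid, cap_rear's own z axis and vertical below 0.12 rad and z of cap_tipped in the frame of conveyor between 0.138 and 0.152 m and x of cap_tipped in the frame of conveyor between -0.025 and 0.025 m and horizontal distance between cap_tipped and cap_lead between 0.1 and 0.345 m and horizontal distance between cap_tipped and cap_mid above 0.1 m and horizontal distance between cap_tipped and cap_rear between 0.1 and 0.345 m and x of cap_lead in the frame of conveyor between -0.03 and 0.03 m and x of cap_mid in the frame of conveyor between -0.03 and 0.03 m and x of cap_rear in the frame of conveyor between -0.03 and 0.03 m and horizontal distance between cap_lead and cap_rear between 0.405 and 0.465 m and (horizontal distance between cap_lead and cap_mid between 0.117 and 0.173 m or horizontal distance between cap_lead and cap_mid between 0.262 and 0.318 m) and y of cap_lead in the frame of eye between -0.018 and 0.018 m and value of joint jog_lever between -0.06 and 0.06 rad and velocity of joint belt between -0.004 and 0.004 m/s and linear speed of cap_tipped below 0.01 m/s); the robot touches nothing.
It fails at once if a standing capacitor is knocked over (angle between any of cap_lead, cap_mid, cap_rear's own z axis and vertical above 0.5 rad).
It fails at once if the tipped capacitor is dropped off the belt (height (world z) of cap_tipped below 0.09 m).
It also fails if it takes over 72 s, if anything falls off the work surface, if the arm or the gripper's body presses on something with over 40 N, if the wrist force passes 120 N, or if a joint passes its speed limit or range.

### The arm

A 6-joint arm with a two-finger parallel gripper is mounted at the origin on the work surface. World frame = base frame: x ahead of the robot, y to its left, z up, the work surface at z = 0. Lengths are in m, angles in rad, forces in N, time in s.
With the tool pointing down it reaches from about 0.35 to 0.775 m from the base axis. Payload 5.5 kg.
Tool frame: the origin (TCP) lies at the very end of the fingers, on their centre line; the grasp point (between the pads) lies env.hold_point_z behind it (env.hold_point_z is the distance from the TCP to the grasp point, in m); z points along the fingers, y is the line along which they close (so a half turn about z gives the same grasp; the last joint's range is limited). The gripper opens to 85 mm and grips with 20 to 120 N. Pads are 22 mm wide; open, the fingers measure 114 mm over their backs; the gripper's body (76 mm by 85 mm) begins 54 mm behind the grasp point. The pads swing forward as they close: fully open they stand 13 mm farther back than shut.
Start: joints at [-1.475, 0.313, 0.046, 1.304, 0, 1.431], TCP at [0.134, -0.559, 0.231] pointing down, gripper open.
Joint ranges: [-2.76, 2.76], [-0.86, 1.69], [-1.03, 1.26], [-2.2, 2.34], [-1.47, 1.5], [-3.14, 3.14]. Speed limits (rad/s): [2.57, 2.57, 3.14, 3.14, 3.14, 3.14].

### API

Orientations are given as a unit quaternion [w, x, y, z].
In Python, from workcell import env gives the robot as it stands.
- The arm moves only by the tool carry_out, never from a script. Its argument "steps" is a list of rows, each a list of 3 entries, a list of its own where there are three numbers: the turn, a rotation vector about the tool's x, y, z in degrees, then the shift along the tool's x, y, z in cm, then the closure in counts, from 0 (fully open) to 255 (shut). A call has exactly 8 rows; each row is the pose to reach, as a shift and turn from the pose commanded when the call began, along the tool's axes at that moment; what a row does not reach only later rows make up. A row lasts 1/8 s, in which the tool goes at most 62.5 mm and 10.7 degrees, less where a joint would pass 70% of its speed; a pose out of reach is approached as far as the arm can. A call with a gripper value outside its range is refused whole. The fingers move at their own pace and stop on an object; "force" is the grip in N (left out, the last holds). Time passes only in rows, so rows that repeat a pose let the fingers close, or fill a call up. It gives the time, the measured TCP pose, the force, the opening and the grip force at its end, in the units of the state.
- env.get_state(): the state, without advancing time (a new reading comes with each control period).
- env.read_camera(name): name is "scene" or "top" or "wrist"; returns (picture, depth): 400x640x3 uint8, red, green, blue; 400x640 float32, m along the optical axis (not along the pixel's ray), 0 where there is no reading.
- env.get_calibration(name): a dict with "fx", "fy", "cx", "cy" (pixels), "origin" and "orientation" of the camera in the world. Camera axes: x right, y up, looking along -z (the intrinsics and any distortion apply to the point x, -y, -z); pixel columns grow to the right and rows downward; lengths in m; the calibration is good to about 2 mm. The wrist camera is an equidistant fisheye: a pixel r from the principal point sees the ray r / f radians off the axis. A picture is of the moment at which its call begins: read the wrist's pose just before it. get_calibration takes no time and is no camera call; for the wrist camera it gives the pose at the moment of the call.
- env.hand_in(): hands the job in; it is judged then, once.
The state is a dict: "clock": time; "joint_pos": joint angles; "qvel": joint speeds; "tau": joint torques, N m; "tcp_pos": TCP position; "orientation": TCP orientation; "wrist_force": force on the tool from outside, world axes, zero at the start; "ft_torque": the same for the moment, N m; "finger_gap": finger opening in m; "grip_force": force on a finger pad.
Only numpy, scipy, OpenCV 4.12 (cv2) and the standard library are available. Lean on these libraries where they do the work, as an engineer would, in place of code of your own. Each camera call takes 0.05 s, during which the arm holds its last target. There are 200 camera calls.

## Working session

There is one attempt and no reset: what is moved stays moved. The work goes in short steps, Python scripts to look and compute and a tool call to move; the robot and the scene stay as the last step left them, time stands still between calls to the robot, and variables do not carry over. Pictures are saved under pics/ and viewed, at most 10 in all, crops included, and the job is handed in when it is done.

Besides the shell and the picture viewer there is one more tool, called after ">>>" as name([rows], argument=value, ...), one row to a line, values as JSON. carry_out: Moves the arm, as the interface text tells. Its arguments: {"type":"object","properties":{"steps":{"type":"array","items":{"type":"array"}},"force":{"type":"number"}},"required":["steps"]}

```bash
mkdir -p pics; cat > h.py <<'E'
import numpy as np, cv2
from scipy.spatial.transform import Rotation as R
from workcell import env
def rot(q): return R.from_quat([q[1],q[2],q[3],q[0]])
def save(n,im): cv2.imwrite(n,cv2.cvtColor(im,cv2.COLOR_RGB2BGR))
def cloud(name):
    c=env.get_calibration(name); im,d=env.read_camera(name)
    v,u=np.mgrid[0:d.shape[0],0:d.shape[1]]
    x=(u-c['cx'])/c['fx'];y=(v-c['cy'])/c['fy']
    p=np.stack([x*d,-y*d,-d],-1)
    return im,d,p@rot(c['orientation']).as_matrix().T+np.array(c['origin'])
E
python3 - <<'E'
from h import *
s=env.get_state();print({k:np.round(v,3) for k,v in s.items()},env.hold_point_z)
for n in('scene','top'):
    im,d,P=cloud(n);save(f'pics/{n}0.png',im);np.savez(f'{n}0.npz',im=im,d=d,P=P);print(n,env.get_calibration(n))
E
```

```text
{'clock': np.float64(0.0), 'joint_pos': array([-1.475,  0.314,  0.045,  1.304, -0.   ,  1.431]), 'qvel': array([-0.   ,  0.   ,  0.001, -0.   ,  0.   , -0.001]), 'tau': array([-0.0000e+00, -4.8063e+01,  2.9853e+01,  1.9000e-02, -0.0000e+00,
       -0.0000e+00]), 'tcp_pos': array([ 0.134, -0.559,  0.23 ]), 'orientation': array([-0.001,  0.993,  0.118,  0.   ]), 'wrist_force': array([ 0.028,  0.038, -0.406]), 'ft_torque': array([-0.   , -0.047, -0.02 ]), 'grip_force': np.float64(0.0), 'finger_gap': np.float64(0.085)} 0.0187
scene {'fx': 514.4694885638485, 'fy': 514.4694885638485, 'cx': 320.17734535963007, 'cy': 201.41032143116612, 'origin': array([ 0.87531776, -0.79059829,  1.32702081]), 'orientation': array([0.93895191, 0.25919539, 0.06848482, 0.21563135])}
top {'fx': 405.9484467182185, 'fy': 405.9484467182185, 'cx': 318.2950073410205, 'cy': 193.51449235146956, 'origin': array([ 0.43891101, -0.14877069,  1.48357427]), 'orientation': array([-0.70335071, -0.02876691,  0.02447176,  0.70983898])}
```

```bash
ls .
```

```text
h.py
pics
scene0.npz
top0.npz
```

View pics/scene0.png

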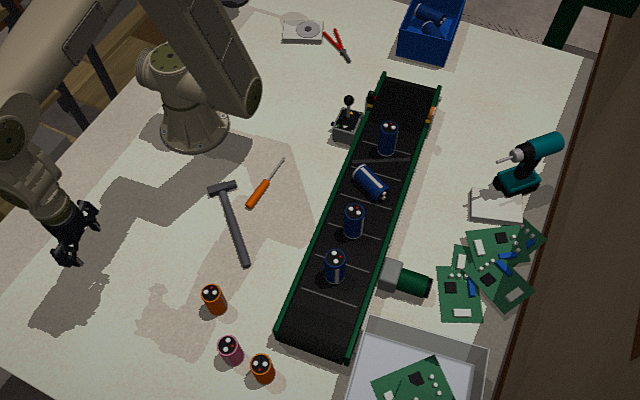

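View pics/top0.png

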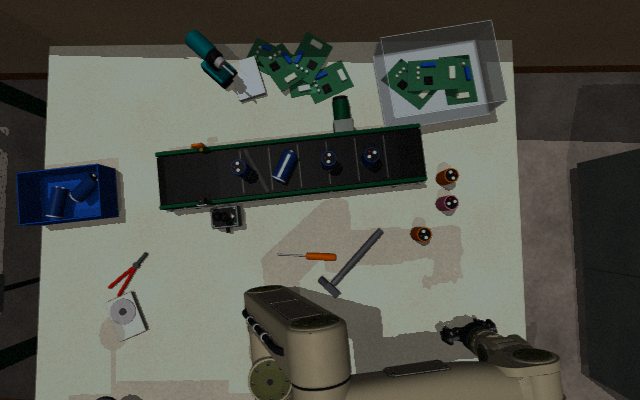

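The top view shows blue cans on the belt: lead at (242,168), tipped at (285,165), mid at (328,160) and rear at (372,157). Two more blue cans lie in the bin at (70,195), and the orange and pink ones at (447,177), (447,203) and (421,235) are decoys. The lying can at (285,165) is the one meant. The lever is at (226,217) and the reflector at (198,147).

```bash
cat > m.py <<'E'
from h import *
T=np.load('top0.npz');S=np.load('scene0.npz')
def both(f):
    return np.concatenate([A['P'][f(A)] for A in (T,S)])
def hsv(A): return cv2.cvtColor(A['im'],cv2.COLOR_RGB2HSV)
# conveyor axis: green side plates top z~0.104
def green(A):
    h=hsv(A);P=A['P'];return (h[...,0]>50)&(h[...,0]<90)&(h[...,1]>90)&(abs(P[...,2]-.104)<.006)&(P[...,0]>.3)&(P[...,0]<.75)&(abs(P[...,1]+.15)<.6)&(A['d']>0)
for A,n in((T,'top'),(S,'scene')):
    g=A['P'][green(A)][:,:2]; 
    (cx,cy),(w,h),a=cv2.minAreaRect(g.astype(np.float32));print(n,'conv rect',cx,cy,w,h,a,len(g))
E
cat > m2.py <<'E'
from m import *
for A,n in((T,'top'),(S,'scene')):
    h=hsv(A);P=A['P']
    ok=(A['d']>0)&(P[...,0]>.3)&(P[...,0]<.75)&(P[...,1]>-.65)&(P[...,1]<.4)
    m=(ok&(P[...,2]>.185)&(P[...,2]<.215)).astype(np.uint8)
    k,l,st,c=cv2.connectedComponentsWithStats(m)
    for i in range(1,k):
        if st[i,4]>15: q=P[l==i];print(n,'top',c[i].round(),st[i,4],q.mean(0).round(3),((q.min(0)+q.max(0))/2).round(3))
    m=(ok&(P[...,2]>.12)&(P[...,2]<.155)&(h[...,0]>95)&(h[...,0]<130)&(h[...,1]>80)).astype(np.uint8)
    k,l,st,c=cv2.connectedComponentsWithStats(m)
    for i in range(1,k):
        if st[i,4]>40: 
            q=P[l==i];r=cv2.minAreaRect(q[:,:2].astype(np.float32));print(n,'mid',c[i].round(),st[i,4],q.mean(0).round(3),np.round(r[0],3),np.round(r[1],3),r[2],q[:,2].max())
    m=(ok&(P[...,2]>.145)&(P[...,2]<.18)).astype(np.uint8)
    k,l,st,c=cv2.connectedComponentsWithStats(m)
    for i in range(1,k):
        if st[i,4]>4: q=P[l==i];print(n,'knob/eye',c[i].round(),st[i,4],q.mean(0).round(3),q.min(0).round(3),q.max(0).round(3))
    m=(ok&(h[...,0]>5)&(h[...,0]<22)&(h[...,1]>130)&(P[...,2]>.1)).astype(np.uint8)
    k,l,st,c=cv2.connectedComponentsWithStats(m)
    for i in range(1,k):
        if st[i,4]>4: q=P[l==i];print(n,'orange',c[i].round(),st[i,4],q.mean(0).round(3))
im=S['im'][90:290,300:460];save('pics/crop1.png',cv2.resize(im,None,fx=3,fy=3,interpolation=cv2.INTER_CUBIC))
E
python3 m2.py
```

```text
top conv rect 0.6084979176521301 -0.09290707111358643 1.0375114679336548 0.31884491443634033 84.55778503417969 1738
scene conv rect 0.6058680415153503 -0.09711766242980957 1.0438060760498047 0.3311033546924591 83.26641845703125 2145
top top [371. 154.] 207 [ 0.659 -0.312  0.198] [ 0.66  -0.313  0.198]
top top [329. 158.] 203 [ 0.648 -0.175  0.198] [ 0.648 -0.175  0.197]
top top [238. 167.] 206 [0.624 0.114 0.198] [0.625 0.115 0.198]
top mid [285. 164.] 338 [ 0.639 -0.031  0.137] [ 0.639 -0.029] [0.05  0.099] 64.26765441894531 0.1472783774105233
top knob/eye [196. 145.] 54 [0.705 0.261 0.157] [0.699 0.242 0.146] [0.715 0.281 0.168]
top knob/eye [367. 161.] 32 [ 0.644 -0.301  0.163] [ 0.635 -0.327  0.145] [ 0.666 -0.287  0.179]
top knob/eye [284. 162.] 12 [ 0.645 -0.029  0.147] [ 0.636 -0.035  0.145] [ 0.656 -0.021  0.149]
top knob/eye [245. 172.] 35 [0.613 0.1   0.162] [0.6   0.09  0.145] [0.642 0.123 0.179]
top knob/eye [328. 166.] 19 [ 0.629 -0.173  0.164] [ 0.624 -0.197  0.145] [ 0.642 -0.151  0.179]
top knob/eye [202. 201.] 67 [0.517 0.242 0.158] [0.505 0.229 0.147] [0.532 0.257 0
[... 1117 characters left out ...]
0 [0.708 0.255 0.156] [0.701 0.238 0.145] [0.715 0.281 0.166]
scene knob/eye [387. 140.] 140 [0.631 0.096 0.163] [0.601 0.086 0.145] [0.652 0.119 0.18 ]
scene knob/eye [369. 175.] 5 [ 0.628 -0.026  0.147] [ 0.624 -0.028  0.145] [ 0.631 -0.024  0.147]
scene knob/eye [380. 186.] 5 [ 0.669 -0.048  0.147] [ 0.667 -0.053  0.146] [ 0.671 -0.042  0.148]
scene knob/eye [353. 225.] 122 [ 0.657 -0.195  0.162] [ 0.628 -0.203  0.145] [ 0.676 -0.175  0.18 ]
scene knob/eye [334. 271.] 109 [ 0.668 -0.333  0.163] [ 0.641 -0.341  0.145] [ 0.685 -0.314  0.18 ]
scene orange [431. 113.] 48 [0.704 0.26  0.144]
scene orange [212. 294.] 125 [ 0.408 -0.5    0.106]
scene orange [261. 366.] 134 [ 0.605 -0.599  0.106]
```

View pics/crop1.png

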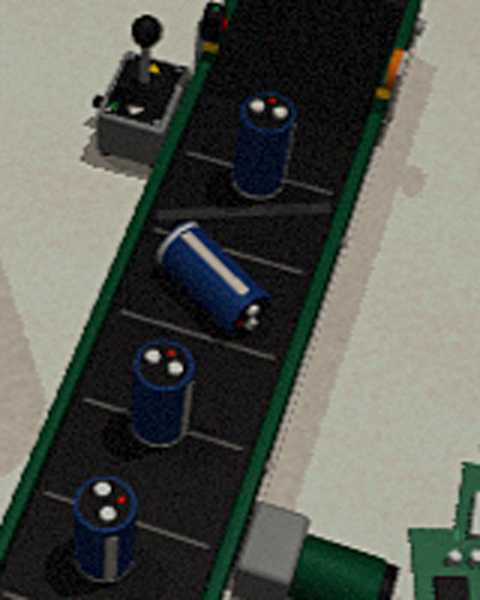

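The crop confirms it: the blue can lying in the second place has its terminals at the far right end, scene pixel (381,196), so they point away from the robot. All measured heights fit: can tops 0.198, lying top 0.147, knob top 0.178. I'll grasp it near the terminal end with the tool leaning 15° outward, then pitch it up.

```bash
cat > g.py <<'E'
from h import *
lead=np.array([.625,.113]);rear=np.array([.660,-.3145])
f=(lead-rear)/np.linalg.norm(lead-rear); a=np.array([f[1],-f[0]])
slot=lead+(rear-lead)/3
ang=np.radians(-26.4); u=np.array([np.cos(ang),np.sin(ang),0]); v=np.array([-u[1],u[0],0]); Z=np.array([0,0,1.])
C=np.array([.639,-.0305,.1175])
def orient(d,y):
    d=d/np.linalg.norm(d); y=y-d*(y@d); y/=np.linalg.norm(y)
    return np.column_stack([np.cross(y,d),y,d])
def goal(p,M,hold=True):
    "p: grasp point (or TCP) goal; prints turn and shift in current tool frame"
    s=env.get_state();R0=rot(s['orientation']);t=np.array(p)+(M[:,2]*env.hold_point_z if hold else 0)
    rv=(R0.inv()*R.from_matrix(M)).as_rotvec(degrees=True)
    print('turn',rv.round(1),'shift cm',(R0.inv().apply(t-s['tcp_pos'])*100).round(2),'q',s['joint_pos'].round(2),'t',s['clock'])
al=np.radians(15)
M0=orient(-Z*np.cos(al)-u*np.sin(al),v)
M1=orient(u*np.cos(al)-Z*np.sin(al),v)
G=C+u*.020
E
python3 -c "
from g import *
print(slot,f)
goal(G-M0[:,2]*.13,M0)"
```

```text
[ 0.63666667 -0.0295    ] [-0.08159833  0.9966653 ]
turn [  18.3    6.5 -139.1] shift cm [ 65.16 -36.43   0.62] q [-1.47  0.31  0.05  1.3   0.    1.43] t 0.1
```

>>> carry_out([
  [[0,0,-10],[3,-2,-5],0],
  [[0,0,-20],[9,-5,-7],0],
  [[0,0,-30],[15,-8,-7],0],
  [[0,0,-40],[21,-12,-7],0],
  [[0,0,-50],[27,-15,-7],0],
  [[0,0,-60],[33,-18,-7],0],
  [[0,0,-70],[39,-22,-7],0],
  [[0,0,-80],[45,-25,-7],0],
])

```text
clock: 1.1
tcp_pos: [0.4815, -0.2388, 0.3011]
orientation: [-0.0, 0.683, 0.73, -0.0]
wrist_force: [1.5, -0.8, 0.1]
finger_gap: 0.0851
grip_force: 0.0
```

```bash
python3 -c "
from g import *
goal(G-M0[:,2]*.13,M0)"
```

```text
turn [  7.8  13.6 -59.4] shift cm [17.27 21.32  7.6 ] q [-0.61  0.23  0.1   1.45 -0.    0.89] t 1.1
```

>>> carry_out([
  [[1,2,-10],[3,4,0],0],
  [[2,4,-19],[6,8,0],0],
  [[4,6,-29],[10,12,1],0],
  [[5,8,-39],[13,16,3],0],
  [[6,11,-49],[16,20,6],0],
  [[7.8,13.6,-59.4],[17.3,21.3,7.6],0],
  [[7.8,13.6,-59.4],[17.3,21.3,7.6],0],
  [[7.8,13.6,-59.4],[17.3,21.3,7.6],0],
])

```text
clock: 2.1
tcp_pos: [0.6824, -0.0553, 0.2255]
orientation: [-0.127, 0.23, 0.964, 0.03]
wrist_force: [0.1, 0.3, 0.7]
finger_gap: 0.0855
grip_force: 0.0
```

```bash
python3 -c "
from g import *
goal(G,M0)
im,d=env.read_camera('wrist');save('pics/w1.png',im)"
```

```text
turn [ 0.1  0.1 -0.5] shift cm [ 0.11  0.27 13.08] q [-0.23  0.82  0.85  1.85  0.06  0.24] t 2.1
```

View pics/w1.png

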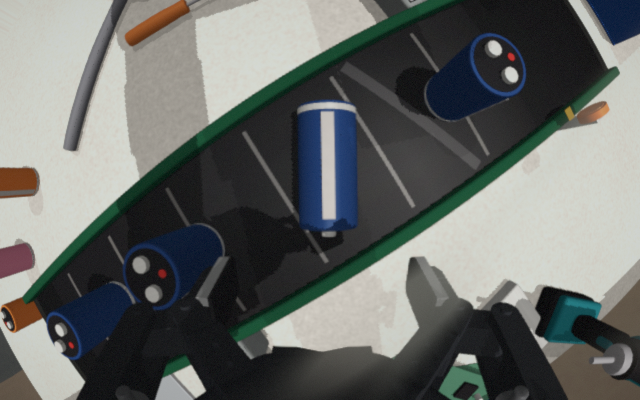

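The wrist view shows the tipped can at (328,165), lying along the image with its terminals at (330,232) towards the fingers. It's centred between them, so I'll descend and grip.

>>> carry_out([
  [[0,0,0],[0.1,0.2,4],0],
  [[0,0,0],[0.1,0.3,8],0],
  [[0,0,0],[0.1,0.3,11],0],
  [[0,0,0],[0.1,0.3,12.9],0],
  [[0,0,0],[0.1,0.3,12.9],0],
  [[0,0,0],[0.1,0.3,12.9],255],
  [[0,0,0],[0.1,0.3,12.9],255],
  [[0,0,0],[0.1,0.3,12.9],255],
], force=70)

```text
clock: 3.15
tcp_pos: [0.6545, -0.0373, 0.1033]
orientation: [-0.125, 0.23, 0.965, 0.03]
wrist_force: [-0.0, -0.5, 6.8]
finger_gap: 0.0481
grip_force: 72.1
```

```bash
python3 -c "
from g import *
goal(G,M0)
s=env.get_state();print(s['finger_gap'],s['grip_force'],s['tcp_pos'],s['wrist_force'])"
```

```text
turn [ 0.1  0.2 -0.3] shift cm [ 0.07 -0.08  0.42] q [-0.21  0.75  0.41  1.48  0.07  0.25] t 3.15
0.048109175311029935 72.05356121063232 [ 0.65453333 -0.03729054  0.10326658] [-2.33178945e-03 -4.95171617e-01  6.79412521e+00]
```

>>> carry_out([
  [[0,0,0],[0.5,0,-2],255],
  [[0,0,0],[1,0,-4],255],
  [[0,0,0],[1.6,0,-6],255],
  [[0,0,0],[2.1,0,-8],255],
  [[0,0,0],[2.6,0,-10],255],
  [[0,-5,0],[2.8,0,-11],255],
  [[0,-10,0],[2.8,0,-11],255],
  [[0,-15,0],[2.8,0,-11],255],
])

```text
clock: 4.15
tcp_pos: [0.6548, -0.0376, 0.2147]
orientation: [0.002, 0.231, 0.973, -0.0]
wrist_force: [0.7, 0.8, -3.4]
finger_gap: 0.0481
grip_force: 72.6
```

```bash
python3 -c "
from g import *
W=np.array([slot[0],slot[1],.25])
goal(W,M1)
s=env.get_state();print(s['finger_gap'],s['grip_force'],s['tcp_pos'],s['wrist_force'])
im,d,P=cloud('scene');save('pics/s2.png',cv2.resize(im[60:300,240:480],None,fx=2.4,fy=2.4))"
```

```text
turn [ -0.2 -74.8  -0.3] shift cm [ 0.17 -0.08 -3.05] q [-0.18  0.48  0.25  1.34 -0.    0.29] t 4.15
0.048112139460503474 72.64402985572815 [ 0.65482629 -0.03761924  0.21465887] [ 0.733111    0.82058851 -3.44570323]
```

View pics/s2.png

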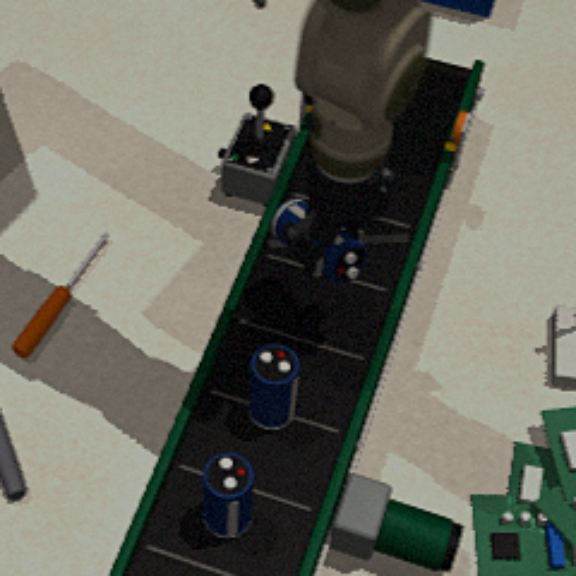

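The can is held level at about (320,240) in the crop, and the standing cans are undisturbed. Next I pitch it up, also yawing the tool to point straight away from the base.

```bash
cat >> g.py <<'E'
b=np.radians(-6);u2=np.array([np.cos(b),np.sin(b),0]);v2=np.array([-u2[1],u2[0],0])
M2=orient(u2*np.cos(al)-Z*np.sin(al),v2)
E
python3 -c "
from g import *
goal([slot[0],slot[1],.25],M2)"
```

```text
turn [-13.6 -73.9 -17.6] shift cm [-0.    0.53 -3.06] q [-0.18  0.47  0.24  1.34 -0.    0.29] t 4.2
```

>>> carry_out([
  [[-1.8,-9.5,-2.3],[0,0.1,-1],255],
  [[-3.5,-19,-4.5],[0,0.2,-2],255],
  [[-5.2,-28.5,-6.8],[0,0.3,-3],255],
  [[-7,-38,-9],[0,0.4,-3.1],255],
  [[-8.8,-47.5,-11.3],[0,0.5,-3.1],255],
  [[-10.5,-57,-13.6],[0,0.5,-3.1],255],
  [[-12.2,-66.5,-15.8],[0,0.5,-3.1],255],
  [[-13.6,-73.9,-17.6],[0,0.5,-3.1],255],
])

```text
clock: 5.2
tcp_pos: [0.6902, -0.033, 0.2658]
orientation: [0.574, 0.049, 0.817, -0.03]
wrist_force: [12.6, 5.2, -1.5]
finger_gap: 0.048
grip_force: 73.2
```

```bash
python3 -c "
from g import *
goal([slot[0],slot[1],.1645],M2)
s=env.get_state();print(s['finger_gap'],s['tcp_pos'])
im,d,P=cloud('scene');np.savez('s3.npz',im=im,d=d,P=P);save('pics/s3.png',cv2.resize(im[60:260,280:480],None,fx=2.5,fy=2.5))
im,d=env.read_camera('wrist');save('pics/w3.png',im)"
```

```text
turn [-0.5 -4.8 -0.6] shift cm [11.19 -0.33  0.25] q [-0.2   0.06 -1.03 -0.74  0.08 -0.02] t 5.2
0.04796538514968662 [ 0.69021289 -0.03297287  0.26580392]
```

View pics/s3.png

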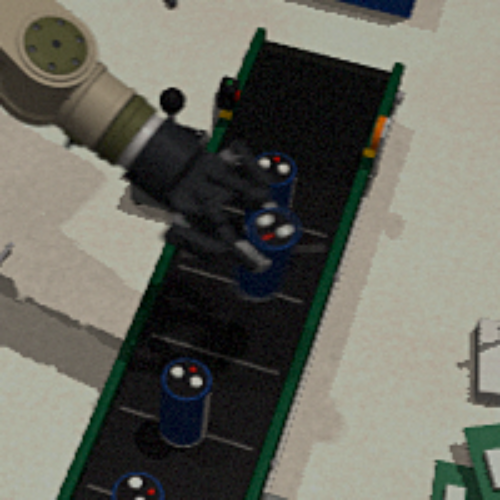

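>>> carry_out([
  [[0,0,0],[1,0,0.3],255],
  [[0,0,0],[2,0,0.5],255],
  [[0,0,0],[3,0,0.8],255],
  [[0,0,0],[4,0,1],255],
  [[0,0,0],[4.8,0,1.3],255],
  [[0,0,0],[4.8,0,1.3],255],
  [[0,0,0],[4.8,0,1.3],255],
  [[0,0,0],[4.8,0,1.3],255],
])

```text
clock: 6.3
tcp_pos: [0.7064, -0.0326, 0.2282]
orientation: [0.567, 0.051, 0.821, -0.031]
wrist_force: [-1.1, -0.5, -2.8]
finger_gap: 0.0478
grip_force: 73.1
```

```bash
python3 -c "
from g import *
goal([slot[0],slot[1],.1645],M2)
s=env.get_state();M=rot(s['orientation']).as_matrix();print(s['finger_gap'],s['tcp_pos'],s['tcp_pos']-M[:,2]*.0187, 'pitch down',np.degrees(np.arcsin(-M[2,2])),'roll',M[2,1])"
```

```text
turn [-0.6 -5.7 -0.7] shift cm [ 8.23 -0.54 -2.4 ] q [-0.19  0.17 -1.03 -0.83  0.07 -0.02] t 6.3
0.04781559136792803 [ 0.70640695 -0.03262715  0.2281779 ] [ 0.68903539 -0.03060434  0.2347981 ] pitch down 20.733471805424642 roll 0.007607256908973632
```

```bash
cat > kin.py <<'E'
from g import *
D=[([-1.475,.313,.046,1.304],[.134,-.559,.231]),([-.61,.23,.10,1.45],[.4815,-.2388,.3011]),([-.23,.82,.85,1.85],[.6824,-.0553,.2255]),([-.21,.75,.41,1.48],[.6545,-.0373,.1033]),([-.18,.48,.25,1.34],[.6548,-.0376,.2147]),([-.2,.06,-1.03,-.74],[.6902,-.033,.2658]),([-.19,.17,-1.03,-.83],[.7064,-.0326,.2282])]
A=[];B=[]
for q,p in D:
    s,c=np.sin,np.cos;f_=q[1]-q[2];t=f_+q[3];r=np.hypot(p[0],p[1])
    A+=[[1,0,s(q[1]),c(f_),s(f_),c(t)],[0,1,c(q[1]),-s(f_),c(f_),-s(t)]];B+=[r,p[2]]
x,res,rk,_=np.linalg.lstsq(np.array(A),np.array(B),rcond=None);r0,z0,a_,b_,b2,c_=x
if __name__=='__main__':
    print(x.round(3),rk,(np.array(A)@x-B).round(3))
    for th in range(15,91,5):
        t=np.radians(th);h=.0187
        # q3=-1.03, choose q2 for grasp-point height .1645; report r of grasp point
        for g in(.1645,.22):
            q2=np.linspace(-.86,1.69,2000);F=q2+1.03
            zz=z0+a_*np.cos(q2)-b_*np.sin(F)+b2*np.cos(F)-(c_-h)*np.sin(t)
            i=np.argmin(abs(zz-g));print(th,g,'min r',round(r0+a_*np.sin(q2[i])+b_*np.cos(F[i])+b2*np.sin(F[i])+(c_-h)*np.cos(t),3),'q2',q2[i].round(2),end=' | ')
        print()
E
python3 kin.py
```

```text
[0.018 0.233 0.514 0.4   0.054 0.436] 6 [ 0.001  0.001 -0.003 -0.002 -0.     0.001  0.     0.     0.002 -0.001
  0.     0.    -0.001 -0.   ]
15 0.1645 min r 0.739 q2 0.54 | 15 0.22 min r 0.727 q2 0.37 | 
20 0.1645 min r 0.722 q2 0.43 | 20 0.22 min r 0.704 q2 0.25 | 
25 0.1645 min r 0.698 q2 0.32 | 25 0.22 min r 0.672 q2 0.13 | 
30 0.1645 min r 0.668 q2 0.21 | 30 0.22 min r 0.634 q2 0.01 | 
35 0.1645 min r 0.631 q2 0.1 | 35 0.22 min r 0.587 q2 -0.12 | 
40 0.1645 min r 0.589 q2 -0.01 | 40 0.22 min r 0.532 q2 -0.25 | 
45 0.1645 min r 0.54 q2 -0.12 | 45 0.22 min r 0.466 q2 -0.41 | 
50 0.1645 min r 0.486 q2 -0.23 | 50 0.22 min r 0.381 q2 -0.61 | 
55 0.1645 min r 0.425 q2 -0.35 | 55 0.22 min r 0.272 q2 -0.86 | 
60 0.1645 min r 0.358 q2 -0.48 | 60 0.22 min r 0.241 q2 -0.86 | 
65 0.1645 min r 0.278 q2 -0.64 | 65 0.22 min r 0.209 q2 -0.86 | 
70 0.1645 min r 0.175 q2 -0.86 | 70 0.22 min r 0.175 q2 -0.86 | 
75 0.1645 min r 0.14 q2 -0.86 | 75 0.22 min r 0.14 q2 -0.86 | 
80 0.1645 min r 0.105 q2 -0.86 | 80 0.22 min r 0.105 q2 -0.86 | 
85 0.1645 min r 0.069 q2 -0.86 | 85 0.22 min r 0.069 q2 -0.86 | 
90 0.1645 min r 0.032 q2 -0.86 | 90 0.22 min r 0.032 q2 -0.86 |
```

The kinematic fit is good to 3 mm. It shows joint 3 at its limit, so a forward-pointing near-horizontal tool can't come in close enough. If the tool is yawed to the left (azimuth about 40°, body over the clear near side behind the slot), the wrist gets a larger radius.

```bash
cat >> g.py <<'E'
b=np.radians(40);u3=np.array([np.cos(b),np.sin(b),0]);v3=np.array([-u3[1],u3[0],0])
M3=orient(u3*np.cos(al)-Z*np.sin(al),v3)
E
python3 -c "
from g import *
goal([slot[0],slot[1],.26],M3)"
```

```text
turn [-44.4  -5.2 -14.8] shift cm [-0.49  0.82 -6.31] q [-0.19  0.17 -1.03 -0.83  0.07 -0.02] t 6.3
```

>>> carry_out([
  [[-7.4,-1,-2.4],[-1,0,0],255],
  [[-14.8,-2,-5],[-1,0,-1],255],
  [[-22,-2.6,-7.4],[-0.5,0.2,-2],255],
  [[-29.6,-3.5,-9.9],[-0.5,0.4,-3],255],
  [[-37,-4.4,-12.3],[-0.5,0.6,-4.5],255],
  [[-44.4,-5.2,-14.8],[-0.5,0.8,-6.3],255],
  [[-44.4,-5.2,-14.8],[-0.5,0.8,-6.3],255],
  [[-44.4,-5.2,-14.8],[-0.5,0.8,-6.3],255],
])

```text
clock: 7.3
tcp_pos: [0.6514, -0.0194, 0.2557]
orientation: [0.572, -0.272, 0.746, 0.206]
wrist_force: [0.2, -0.2, -3.0]
finger_gap: 0.048
grip_force: 73.6
```

```bash
python3 -c "
from g import *
goal([slot[0],slot[1],.26],M3)
s=env.get_state();print(s['finger_gap'],s['tcp_pos'])"
```

```text
turn [-0.2 -0.1  0.1] shift cm [0.05 0.17 0.05] q [-0.62  0.18 -0.79 -0.17  1.2  -0.78] t 7.3
0.04796644430803349 [ 0.65136147 -0.01941489  0.2557482 ]
```

It reached that pose exactly. Now I check the held can's tilt and height before lowering.

```bash
cat > chk.py <<'E'
from g import *
def held(zmin,zmax,box=.07):
    for n in('top','scene'):
        im,d,P=cloud(n);h=cv2.cvtColor(im,cv2.COLOR_RGB2HSV)
        m=(d>0)&(abs(P[...,0]-slot[0])<box)&(abs(P[...,1]-slot[1])<box)
        blue=m&(h[...,0]>100)&(h[...,0]<130)&(h[...,1]>110)&(P[...,2]>zmin-.09)
        t=m&(P[...,2]>zmin)&(P[...,2]<zmax)
        q=P[blue]; print(n,'blue',len(q),q.mean(0).round(3),'z',np.percentile(q[:,2],[2,50,98]).round(3))
        q=P[t]
        if len(q)>30:
            c=q.mean(0);nrm=np.linalg.svd(q-c)[2][2];print(' top',len(q),c.round(3),'n',(nrm*np.sign(nrm[2])).round(3))
        save(f'pics/{n}_chk.png',cv2.resize(im[110:210,230:330] if n=='top' else im[80:240,300:460],None,fx=4,fy=4))
E
python3 -c "
from chk import *
held(.27,.32)"
```

```text
top blue 135 [ 0.63  -0.036  0.268] z [0.198 0.284 0.293]
 top 666 [ 0.615 -0.049  0.287] n [0.078 0.082 0.994]
scene blue 334 [ 0.644 -0.045  0.254] z [0.193 0.27  0.291]
 top 866 [ 0.618 -0.054  0.286] n [0.112 0.055 0.992]
```

View pics/scene_chk.png

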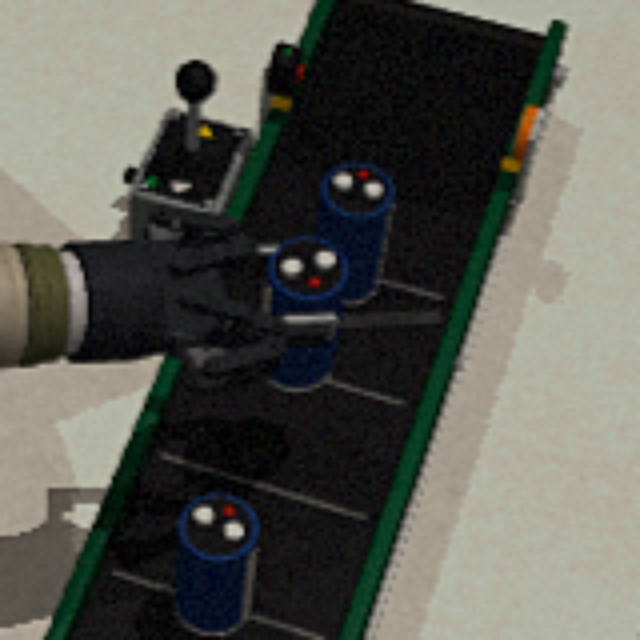

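The can hangs upright between the fingers at crop pixel (307,310), terminals up, with the neighbours still standing. The two bright terminals give its axis.

```bash
cat >> chk.py <<'E'
def term(zt):
    for n in('top','scene'):
        c=env.get_calibration(n);im,d,P=cloud(n)
        m=((im.min(-1)>120)&(d>0)&(abs(P[...,2]-zt)<.012)&(np.hypot(P[...,0]-slot[0],P[...,1]-slot[1])<.05)).astype(np.uint8)
        k,l,st,cc=cv2.connectedComponentsWithStats(m)
        L=[]
        for i in range(1,k):
            if st[i,4]>=4:
                uv=cc[i];ray=rot(c['orientation']).apply([(uv[0]-c['cx'])/c['fx'],-(uv[1]-c['cy'])/c['fy'],-1])
                p=c['origin']+ray*(zt-c['origin'][2])/ray[2];L.append(p);print(n,uv.round(1),st[i,4],p.round(4),P[l==i][:,2].mean().round(4))
        if len(L)==2:
            e=np.mean(L,0)[:2]-slot;print(' axis',np.mean(L,0).round(4),'off slot across',(e@a).round(4),'along',(e@f).round(4))
E
python3 -c "
from chk import *
term(.298)"
```

```text
top [276.9 153.9] 8 [ 0.6469 -0.0207  0.298 ] 0.2936
top [281.7 159. ] 7 [ 0.6315 -0.035   0.298 ] 0.2898
 axis [ 0.6392 -0.0279  0.298 ] off slot across 0.0027 along 0.0014
scene [381. 144.] 11 [ 0.6498 -0.0252  0.298 ] 0.2915
scene [372.5 146. ] 12 [ 0.6331 -0.0401  0.298 ] 0.2917
 axis [ 0.6414 -0.0326  0.298 ] off slot across 0.0045 along -0.0035
```

>>> carry_out([
  [[0,0,0],[2,0,0.5],255],
  [[0,0,0],[4,0,1.1],255],
  [[0,0,0],[6,0,1.6],255],
  [[0,0,0],[7.5,0,2],255],
  [[0,0,0],[8.2,0,2.2],255],
  [[0,0,0],[8.3,0,2.2],255],
  [[0,0,0],[8.4,0,2.25],255],
  [[0,0,0],[8.4,0,2.25],255],
])

```text
clock: 8.5
tcp_pos: [0.6507, -0.0183, 0.1685]
orientation: [0.572, -0.272, 0.746, 0.207]
wrist_force: [-1.0, 0.6, -3.4]
finger_gap: 0.0482
grip_force: 73.6
```

```bash
python3 -c "
from chk import *
goal([slot[0],slot[1],.1645],M3)
term(.210)"
```

```text
turn [-0.  -0.1  0.1] shift cm [0.85 0.05 0.24] q [-0.61  0.37 -0.87 -0.43  1.2  -0.78] t 8.5
top [280.  158.3] 7 [ 0.6481 -0.0211  0.21  ] 0.2051
top [284.  163.5] 8 [ 0.6313 -0.0337  0.21  ] 0.2074
 axis [ 0.6397 -0.0274  0.21  ] off slot across 0.0032 along 0.0018
scene [378.4 164.1] 11 [ 0.6498 -0.0242  0.21  ] 0.2061
scene [370.4 166.1] 11 [ 0.6333 -0.0392  0.21  ] 0.2056
 axis [ 0.6416 -0.0317  0.21  ] off slot across 0.0047 along -0.0026
```

>>> carry_out([
  [[0,0,0],[0.1,0,0],255],
  [[0,0,0],[0.2,0,0.05],255],
  [[0,0,0],[0.25,0,0.05],255],
  [[0,0,0],[0.3,0,0.1],255],
  [[0,0,0],[0.35,0,0.1],255],
  [[0,0,0],[0.4,0,0.1],255],
  [[0,0,0],[0.4,0,0.1],255],
  [[0,0,0],[0.4,0,0.1],255],
])

```text
clock: 9.6
tcp_pos: [0.6507, -0.018, 0.1665]
orientation: [0.573, -0.273, 0.744, 0.208]
wrist_force: [-8.3, -0.2, 10.3]
finger_gap: 0.0483
grip_force: 74.2
```

Touched down (about 14 N change). I ease off slightly and open.

>>> carry_out([
  [[0,0,0],[-0.1,0,0],255],
  [[0,0,0],[-0.15,0,0],255],
  [[0,0,0],[-0.15,0,0],100],
  [[0,0,0],[-0.15,0,0],80],
  [[0,0,0],[-0.15,0,0],50],
  [[0,0,0],[-0.15,0,0],0],
  [[0,0,0],[-0.15,0,0],0],
  [[0,0,0],[-0.15,0,0],0],
])

```text
clock: 10.6
tcp_pos: [0.6507, -0.018, 0.1651]
orientation: [0.572, -0.271, 0.746, 0.208]
wrist_force: [-1.3, 0.4, 0.4]
finger_gap: 0.0853
grip_force: 0.0
```

```bash
python3 -c "
from chk import *
term(.203)"
```

```text
top [280.  158.7] 7 [ 0.6479 -0.0204  0.203 ] 0.2029
top [284.1 163.9] 8 [ 0.6312 -0.0335  0.203 ] 0.2035
 axis [ 0.6395 -0.027   0.203 ] off slot across 0.0031 along 0.0023
scene [377.5 164.5] 12 [ 0.6469 -0.0216  0.203 ] 0.2043
scene [369.8 166.3] 11 [ 0.6307 -0.0357  0.203 ] 0.2041
 axis [ 0.6388 -0.0287  0.203 ] off slot across 0.0022 along 0.0007
```

It stands at the slot with terminal tops at 0.203. Backing straight out along the tool.

>>> carry_out([
  [[0,0,0],[0,0,-1],0],
  [[0,0,0],[0,0,-3],0],
  [[0,0,0],[0,0,-5],0],
  [[0,0,0],[0,0,-7],0],
  [[0,0,0],[0,0,-9],0],
  [[0,0,0],[-1,0,-11],0],
  [[0,0,0],[-4,0,-12],0],
  [[0,0,0],[-8,0,-12],0],
])

```text
clock: 11.7
tcp_pos: [0.5777, -0.08, 0.2738]
orientation: [0.571, -0.27, 0.747, 0.208]
wrist_force: [-0.1, -0.5, 0.2]
finger_gap: 0.0855
grip_force: 0.0
```

```bash
cat > lev.py <<'E'
from chk import *
knob=np.array([.470,.185,.160])
f3=np.array([f[0],f[1],0]);a3=np.array([a[0],a[1],0])
# tool down, closing axis along the belt or across: pads 22 mm wide
ML=orient(-Z,a3); 
E
python3 -c "
from lev import *
term(.203)
goal(knob-f3*.05+Z*.10,ML,False)
goal(knob-f3*.05+Z*.10,orient(-Z,-a3),False);print(env.get_state()['tcp_pos'])"
```

```text
top [280.  158.7] 7 [ 0.6479 -0.0204  0.203 ] 0.2046
top [284.5 164. ] 6 [ 0.6308 -0.0347  0.203 ] 0.2018
 axis [ 0.6393 -0.0276  0.203 ] off slot across 0.0028 along 0.0017
scene [377.5 164.5] 12 [ 0.6469 -0.0216  0.203 ] 0.2036
scene [370.1 166.5] 13 [ 0.6316 -0.036   0.203 ] 0.2024
 axis [ 0.6392 -0.0288  0.203 ] off slot across 0.0026 along 0.0005
turn [ 79.6  41.7 104.2] shift cm [ 0.03 23.24  5.99] q [-0.82  0.16 -0.63  0.58  1.3  -1.38] t 11.8
turn [-36.   68.7 -46.1] shift cm [ 0.03 23.24  5.99] q [-0.82  0.16 -0.63  0.58  1.3  -1.38] t 11.8
[ 0.5791793  -0.07991139  0.27777559]
```

>>> carry_out([
  [[-4,7.6,-5],[-2,1,-1],100],
  [[-8,15,-10],[-3,2,-2],255],
  [[-12,23,-15],[-3,4,-2],255],
  [[-16,30.5,-20.5],[-3,7,-1],255],
  [[-20,38,-25.6],[-3,10,0],255],
  [[-24,46,-30.7],[-3,13,1],255],
  [[-28,53.4,-36],[-3,16,2],255],
  [[-32,61,-41],[-3,20,4],255],
])

```text
clock: 12.8
tcp_pos: [0.4851, 0.1041, 0.2923]
orientation: [0.069, -0.703, 0.708, 0.028]
wrist_force: [1.7, 0.9, -1.0]
finger_gap: 0.0001
grip_force: 0.0
```

```bash
python3 -c "
from lev import *
goal(knob-f3*.05+Z*.10,orient(-Z,-a3),False);print(env.get_state()['tcp_pos'])"
```

```text
turn [-3.7  7.7 -5.1] shift cm [-2.63  1.32  3.55] q [-0.04  0.09 -0.1   1.33  0.14 -1.6 ] t 12.8
[0.48509686 0.10414322 0.29226237]
```

>>> carry_out([
  [[-3.7,7.7,-5.1],[-2.6,1.3,3.5],255],
  [[-3.7,7.7,-5.1],[-2.6,1.3,3.5],255],
  [[-3.7,7.7,-5.1],[-2.6,1.3,3.5],255],
  [[-3.7,7.7,-5.1],[-2.6,1.3,3.5],255],
  [[-3.7,7.7,-5.1],[-2.6,1.3,3.5],255],
  [[-3.7,7.7,-5.1],[-2.6,1.3,3.5],255],
  [[-3.7,7.7,-5.1],[-2.6,1.3,3.5],255],
  [[-3.7,7.7,-5.1],[-2.6,1.3,3.5],255],
])

```text
clock: 13.8
tcp_pos: [0.4742, 0.1346, 0.2606]
orientation: [-0.002, 0.735, -0.678, -0.002]
wrist_force: [-0.4, -0.0, -0.2]
finger_gap: 0.0
grip_force: 0.0
```

```bash
python3 -c "
from lev import *
MB=orient(-Z,-a3)
goal(knob-f3*.05-Z*.008,MB,False)
goal(knob-f3*.027-Z*.008,MB,False)
goal(knob+f3*.006-Z*.008,MB,False);print(env.get_state()['tcp_pos'])
im,d,P=cloud('scene')
m=(d>0)&(P[...,2]>.15)&(P[...,2]<.182)&(abs(P[...,0]-.47)<.03)&(abs(P[...,1]-.185)<.03)&(im.max(-1)<70);print(P[m].mean(0),m.sum(),P[m].min(0),P[m].max(0))
im,d=env.read_camera('wrist');save('pics/w5.png',im)"
```

```text
turn [ 0.   0.3 -0.1] shift cm [ 0.   -0.   10.86] q [ 0.11  0.15 -0.1   1.33  0.01 -1.54] t 13.8
turn [ 0.   0.3 -0.1] shift cm [-2.3   0.   10.87] q [ 0.11  0.15 -0.1   1.33  0.01 -1.54] t 13.8
turn [ 0.   0.3 -0.1] shift cm [-5.600e+00  1.000e-02  1.089e+01] q [ 0.11  0.15 -0.1   1.33  0.01 -1.54] t 13.8
[0.47415656 0.13463699 0.26059801]
[0.47052474 0.1811563  0.16883933] 81 [0.45393211 0.16974142 0.15477091] [0.4835601  0.19649384 0.18034853]
```

View pics/w5.png

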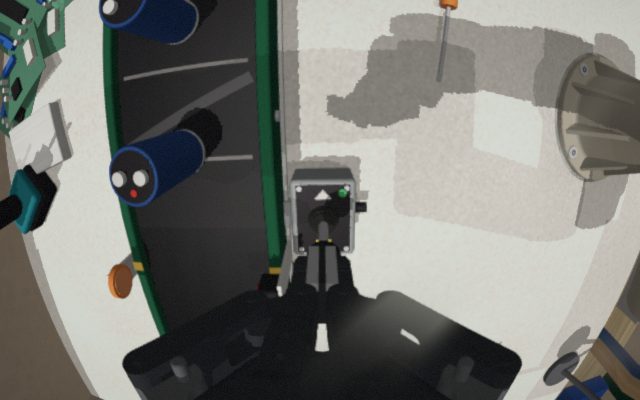

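The wrist view shows the closed fingertips at (322,255), lined up behind the lever on its box at (322,205). Now I descend behind the knob and measure lead-to-eye from the terminals, sensor and reflector.

>>> carry_out([
  [[0,0,0],[0,0,3],255],
  [[0,0,0],[0,0,7],255],
  [[0,0,0],[0,0,10],255],
  [[0,0,0],[0,0,10.8],255],
  [[0,0,0],[0,0,10.8],255],
  [[0,0,0],[0,0,10.8],255],
  [[0,0,0],[-0.5,0,10.8],255],
  [[0,0,0],[-1,0,10.8],255],
])

```text
clock: 14.9
tcp_pos: [0.4736, 0.1458, 0.1533]
orientation: [-0.002, 0.735, -0.678, -0.002]
wrist_force: [-0.0, 0.5, -0.3]
finger_gap: 0.0001
grip_force: 0.0
```

```bash
cat > lead.py <<'E'
from lev import *
def bl(m,lo): 
    k,l,st,cc=cv2.connectedComponentsWithStats(m.astype(np.uint8));return [cc[i] for i in range(1,k) if st[i,4]>=lo]
def ray(c,uv,z):
    r=rot(c['orientation']).apply([(uv[0]-c['cx'])/c['fx'],-(uv[1]-c['cy'])/c['fy'],-1]);return (c['origin']+r*(z-c['origin'][2])/r[2])[:2]
def look(names=('top','scene')):
    for n in names:
        c=env.get_calibration(n);im,d,P=cloud(n);h=cv2.cvtColor(im,cv2.COLOR_RGB2HSV)
        w=(im.min(-1)>110)&(d>0)&(abs(P[...,2]-.203)<.012)&(abs((P[...,:2]-lead)@a)<.035)&((P[...,:2]-lead)@f>-.04)
        T=[ray(c,x,.203) for x in bl(w,4)]
        o=(d>0)&(h[...,0]>4)&(h[...,0]<24)&(h[...,1]>120)&(P[...,2]>.125)&(np.hypot(P[...,0]-.705,P[...,1]-.26)<.04)
        s=(d>0)&(P[...,2]>.146)&(P[...,2]<.17)&(np.hypot(P[...,0]-.517,P[...,1]-.242)<.025)
        po=P[o].mean(0) if o.any() else None; ps=P[s] 
        print(n,env.get_state()['clock'],'lead',[x.round(4) for x in T],'along',(np.mean(T,0)@f).round(4) if T else None,'refl',None if po is None else (po.round(3),(po[:2]@f).round(4)),'sens', ((ps.min(0)[:2]+ps.max(0)[:2])/2@f).round(4) if len(ps)else None)
E
python3 -c "
from lead import *
look()"
```

```text
top 14.95 lead [array([0.6359, 0.1171]), array([0.6134, 0.1138])] along 0.0641 refl (array([0.704, 0.26 , 0.154]), np.float64(0.2018)) sens None
scene 15.0 lead [array([0.6144, 0.1129]), array([0.6364, 0.1151])] along 0.0626 refl (array([0.707, 0.251, 0.154]), np.float64(0.1925)) sens 0.1962
```

>>> carry_out([
  [[0,0,0],[-1,0,0],255],
  [[0,0,0],[-2,0,0],255],
  [[0,0,0],[-3,0,0],255],
  [[0,0,0],[-4,0,0],255],
  [[0,0,0],[-4.5,0,0],255],
  [[0,0,0],[-4.5,0,0],255],
  [[0,0,0],[-4.5,0,0],255],
  [[0,0,0],[-4.5,0,0],255],
])

```text
clock: 16.0
tcp_pos: [0.4693, 0.1887, 0.1523]
orientation: [0.0, 0.735, -0.678, -0.001]
wrist_force: [1.3, -8.3, -0.4]
finger_gap: 0.0001
grip_force: 4.0
```

```bash
python3 -c "
from lead import *
look()"
```

```text
top 16.05 lead [array([0.6341, 0.1358]), array([0.6128, 0.1353])] along 0.0842 refl (array([0.704, 0.261, 0.154]), np.float64(0.2024)) sens 0.1882
scene 16.1 lead [array([0.6122, 0.1356]), array([0.6339, 0.1377])] along 0.0854 refl (array([0.707, 0.251, 0.153]), np.float64(0.1922)) sens 0.1958
```

The belt is running forward, with the lead can advanced about 21 mm. I keep holding.

>>> carry_out([
  [[0,0,0],[0,0,0],255],
  [[0,0,0],[0,0,0],255],
  [[0,0,0],[0,0,0],255],
  [[0,0,0],[0,0,0],255],
  [[0,0,0],[0,0,0],255],
  [[0,0,0],[0,0,0],255],
  [[0,0,0],[0,0,0],255],
  [[0,0,0],[0,0,0],255],
])

```text
clock: 17.1
tcp_pos: [0.4693, 0.1887, 0.1523]
orientation: [0.0, 0.735, -0.678, -0.001]
wrist_force: [0.8, -7.6, -1.2]
finger_gap: 0.0003
grip_force: 4.0
```

```bash
python3 -c "
from lead import *
look(('scene','top'))"
```

```text
scene 17.15 lead [array([0.6083, 0.1761]), array([0.6304, 0.1782])] along 0.126 refl (array([0.707, 0.251, 0.153]), np.float64(0.1925)) sens 0.1986
top 17.2 lead [array([0.6297, 0.1813]), array([0.6076, 0.1798])] along 0.1295 refl (array([0.704, 0.26 , 0.154]), np.float64(0.2021)) sens 0.1888
```

>>> carry_out([
  [[0,0,0],[0,0,0],255],
  [[0,0,0],[0,0,0],255],
  [[0,0,0],[0,0,0],255],
  [[0,0,0],[0,0,0],255],
  [[0,0,0],[0,0,0],255],
  [[0,0,0],[0,0,0],255],
  [[0,0,0],[0,0,0],255],
  [[0,0,0],[0,0,0],255],
])

```text
clock: 18.2
tcp_pos: [0.4693, 0.1887, 0.1523]
orientation: [0.0, 0.735, -0.678, -0.001]
wrist_force: [1.1, -7.7, -0.4]
finger_gap: -0.0001
grip_force: 4.0
```

>>> carry_out([
  [[0,0,0],[0,0,0],255],
  [[0,0,0],[0,0,0],255],
  [[0,0,0],[0,0,0],255],
  [[0,0,0],[0,0,0],255],
  [[0,0,0],[2.5,0,0],255],
  [[0,0,0],[5,0,0],255],
  [[0,0,0],[6.5,0,0],255],
  [[0,0,0],[6.5,0,0],255],
])

```text
clock: 19.2
tcp_pos: [0.4749, 0.1252, 0.1524]
orientation: [-0.002, 0.735, -0.678, -0.002]
wrist_force: [-0.2, 0.4, -1.0]
finger_gap: 0.0004
grip_force: 0.0
```

```bash
python3 -c "
from lead import *
look(('scene','top'))"
```

```text
scene 19.25 lead [array([0.602 , 0.2404]), array([0.6233, 0.2434]), array([0.6351, 0.1062]), array([0.6192, 0.0913])] along 0.1191 refl (array([0.706, 0.251, 0.153]), np.float64(0.1928)) sens 0.1982
top 19.3 lead [array([0.635 , 0.1075]), array([0.623 , 0.2442]), array([0.6192, 0.0934]), array([0.6014, 0.2423])] along 0.1207 refl (array([0.704, 0.261, 0.154]), np.float64(0.2022)) sens None
```

The lead can stopped about 6 mm short of the eye, within 18 mm. I lift clear and take a final check picture.

>>> carry_out([
  [[0,0,0],[0.5,0,-3],255],
  [[0,0,0],[1,0,-6],255],
  [[0,0,0],[1,0,-9],255],
  [[0,0,0],[1,0,-12],255],
  [[0,0,0],[1,0,-15],255],
  [[0,0,0],[1,0,-15],255],
  [[0,0,0],[1,0,-15],255],
  [[0,0,0],[1,0,-15],255],
])

```text
clock: 20.3
tcp_pos: [0.4751, 0.115, 0.3011]
orientation: [-0.001, 0.735, -0.678, -0.003]
wrist_force: [0.1, -0.3, -0.9]
finger_gap: 0.0002
grip_force: 0.0
```

```bash
python3 -c "
from lead import *
c=env.get_calibration('scene');im,d,P=cloud('scene')
t=(d>0)&(P[...,2]>.188)&(P[...,2]<.21)&(abs((P[...,:2]-lead)@a)<.06)&((P[...,:2]-lead)@f>-.5)
k,l,st,cc=cv2.connectedComponentsWithStats(t.astype(np.uint8))
for i in range(1,k):
    if st[i,4]>40: q=P[l==i].mean(0);print(cc[i].round(),st[i,4],q.round(3),'across',((q[:2]-lead)@a).round(3),'along',(q[:2]@f).round(3))
look(('top',))
save('pics/fin.png',cv2.resize(im[60:300,280:480],None,fx=2.5,fy=2.5))"
```

```text
[402.  96.] 209 [0.614 0.237 0.198] across -0.001 along 0.186
[388. 132.] 240 [0.629 0.094 0.197] across 0.002 along 0.043
[370. 173.] 270 [ 0.638 -0.053  0.198] across -0.0 along -0.105
[352. 215.] 304 [ 0.648 -0.19   0.198] across -0.002 along -0.242
top 20.4 lead [array([0.635 , 0.1075]), array([0.623 , 0.2442]), array([0.6192, 0.0934]), array([0.6014, 0.2423])] along 0.1207 refl (array([0.704, 0.26 , 0.155]), np.float64(0.2017)) sens None
```

View pics/fin.png

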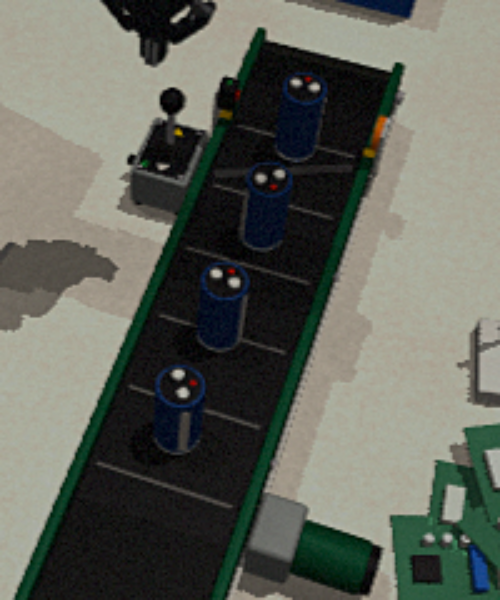

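All four cans stand in line, tops at (303,85), (270,178), (224,280) and (180,386). The lead is between the eye at (228,100) and the reflector at (381,135), the lever at (172,100) is upright, and the arm is clear. Handing in.

```bash
python3 -c "
from workcell import env
print(env.hand_in())"
```

```text
the job is handed in; nothing more can be done
None
```

The job is handed in, with no verdict returned: the toppled capacitor stands upright in its gap, the lead one stopped about 6 mm short of the eye (18 mm allowed), and the lever is back at centre with the arm clear, at about 20 s of the 72 s.

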